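# Stand the toppled test-gas bottle back in its tray

## Task

The test-gas bottle with the regulator and gauge on its head has toppled over on the bench. Take it by its can, never by the regulator, and stand it upright in the empty shallow tray, flat on the black rubber lining. Handle it gently: do not knock the regulator, lower the bottle until you feel it stand and only then let go, without dropping it or pushing it down hard, and leave the other bottle, the flask and the pipe wrench as they are.

Things in the scene. Friction and masses are not known exactly. Their poses are not given: they have to be found in the camera images.
- bottle: The toppled test-gas bottle: plain aluminium can, 56 mm diameter, straight-sided to 115 mm from the foot, domed shoulder to 130 mm, then the regulator; 172 mm over all. Origin: centre of the flat foot (52 mm across). +z: along the axis from foot to head (up when it stands). +x: the side the gauge is on. It starts lying on its side, axis level, 28 mm up, head roughly away from the robot.
- grip_band (a point): Point on the bottle's axis 95 mm from the foot, near its centre of mass (about 90 mm); axes as the bottle's. The bottle weighs 0.3 to 0.55 kg in all. Grip only the can, best 80 to 110 mm from the foot; a grip of 30 to 60 N holds it without slipping. While it lies it rests on the can and on the rim of the gauge.
- regulator: Regulator fixed on the bottle's head, same origin and axes as the bottle. It takes up 130 to 172 mm from the foot: 28 mm round body, 22 mm knob on its end; a round 40 mm gauge centred 150 mm from the foot, 19 to 40 mm out from the axis towards +x; a thin hose barb 12 to 35 mm out towards -x. At the start the gauge points sideways, 12 degrees below level.
- tray: Shallow grey plastic tray, 160 (x) by 140 (y) mm outside, 3 mm walls, rim 36 mm above the bench, fixed to the left or right of the bottle. Origin: centre of its underside, at bench level; +z up, +x roughly away from the robot. Its floor is lined with sheets of black rubber, now more, now fewer: their flat top lies 5 to 25 mm above the bench; this height is not reported and must be felt for.
- mate: The other test-gas bottle, standing upright on the bench 125 to 150 mm beyond the tray's middle (tray +x): the same 56 mm can with a white 29 mm cap, 152 mm tall, no regulator. Origin: centre of its foot; +z up. Not to be disturbed.
- carton: Open cardboard carton of tube fittings, 190 (x) by 150 (y) by 60 mm high, its two flaps leaning out to 115 mm each side of the middle; fixed, on the other side of the bottle from the tray. Origin: centre of its underside; +z up.
- flask: Black vacuum flask standing upright, 68 mm diameter, 208 mm tall, far to the robot's left. Origin: centre of its underside; +z up.
- pipe_wrench: Red pipe wrench lying flat beyond the bottle's head, 220 mm long, 22 mm high. Origin: on the bench, under it, 112 mm from the jaw end; +x along it towards the jaws.
- table: The bench, white top at height 0.
There are look-alikes about, which are no part of the job. What is shaped like the bottle but blue or red is not meant.

How it is judged:
By the outcome, as a careful person would: the job done as asked, in the order asked, and still so for the second after the job is handed in, with the robot touching nothing.
It also fails if it takes over 51 s, if anything falls off the work surface, if the arm or the gripper's body presses on something with over 40 N, if the wrist force passes 120 N, or if a joint passes its speed limit or range.

## Robot

A 6-joint arm with a two-finger parallel gripper is mounted at the origin on the work surface. World frame = base frame: x ahead of the robot, y to its left, z up, the work surface at z = 0. Lengths are in m, angles in rad, forces in N, time in s.
With the tool pointing down it reaches from about 0.425 to 0.95 m from the base axis. Payload 3.5 kg.
Tool frame: the origin (TCP) lies at the very end of the fingers, on their centre line; the grasp point (between the pads) lies 19 mm behind it; z points along the fingers, y is the line along which they close (so a half turn about z gives the same grasp; the last joint's range is limited). The gripper opens to 85 mm and grips with 20 to 120 N. Pads are 22 mm wide; open, the fingers measure 114 mm over their backs; the gripper's body (76 mm by 85 mm) begins 54 mm behind the grasp point. The pads swing forward as they close: fully open they stand 13 mm farther back than shut.
Start: joints at [-0.15, 0.286, 1.577, -0, 1.279, -0.15], TCP at [0.675, 0, 0.231] pointing down, gripper open.
Joint ranges: [-2.77, 2.77], [-0.9, 2.22], [0.21, 2.48], [-1.53, 4.67], [0.24, 2.81], [-2.84, 2.84]. Speed limits (rad/s): [2.79, 2.79, 3.14, 3.14, 3.14, 3.14].

## Interface

Orientations are given as a unit quaternion [x, y, z, w].
In Python, from station import status, get_image, ticket, models gives the robot as it stands. The module is installed in compiled form; this text tells all that it offers.
- The arm moves only by the tool apply_moves, never from a script. Its argument "commands" is a list of rows, each an object of numbers: "hand": the opening, from -1 (shut) to 1 (fully open); "tx", "ty", "tz": the shift along the tool's x, y, z in m; "wx", "wy", "wz": the turn, a rotation vector about the tool's x, y, z in rad. In form: [{"hand": .., "tx": .., "ty": .., "tz": .., "wx": .., "wy": .., "wz": ..}, ...]. A call has 1 to 12 rows; each row is the pose to reach, as a shift and turn from the pose commanded when the call began, along the tool's axes at that moment; what a row does not reach only later rows make up. A row lasts 1/12 s, in which the tool goes at most 41.7 mm and 7.16 degrees, less where a joint would pass 70% of its speed; a pose out of reach is approached as far as the arm can. A call with a gripper value outside its range is refused whole. The fingers move at their own pace and stop on an object; "force" is the grip in N (left out, the last holds). Time passes only in rows, so rows that repeat a pose let the fingers close. It gives the time, the measured TCP pose, the force, the opening and the grip force at its end, in the units of the state.
- status.sense(): the state, without advancing time (a new reading comes with each control period).
- get_image(name): name is "scene" or "side" or "wrist"; returns a dict with "image" (480x640x3 uint8, red, green, blue), "z_map" (480x640 float32, m along the optical axis (not along the pixel's ray), 0 where there is no reading), "fx", "fy", "cx", "cy" (pixels), "dist_coeffs" ([k1, k2, p1, p2, k3] as OpenCV has them; the pictures are not rectified), "extrinsics" (4x4, takes a point from camera to world coordinates). Camera axes: x right, y up, looking along -z (the intrinsics and any distortion apply to the point x, -y, -z); pixel columns grow to the right and rows downward; lengths in m; the calibration is good to about 2 mm. A picture is of the moment at which its call begins.
- ticket.finish_job(): hands the job in; it is judged then, once.
Trained networks look in a picture, given as the dict that the camera call returned (one of the last four; its "shot" number tells which), for a name from the list of things; names that differ only in an ending like _2 or _b are one class to them, and where a whole thing is asked for, a point or a joint stands for the part that bears it (a point fixed in the world has none). Each returns a list of dicts, best first, with "conf" (0 to 1); they miss things now and then, are a little off and sometimes report something else, mostly with a low value. They report only what shows in the picture. A call takes as long as a camera call. They do not tell look-alikes from the thing itself.
- models.boxes_of(name, picture): "position" ([row, column] in pixels, amid what is visible of it).
The state is a dict: "time": time; "joints": joint angles; "qvel": joint speeds; "tau": joint torques, N m; "tool_pos": TCP position; "eef_rot": TCP orientation; "force": force on the tool from outside, world axes, zero at the start; "wrist_torque": the same for the moment, N m; "opening": finger opening in m; "gripper_force": force on a finger pad.
Only numpy, scipy, OpenCV 4.12 (cv2) and the standard library are available. Lean on these libraries where they do the work, as an engineer would, in place of code of your own. Each camera call takes 0.05 s, during which the arm holds its last target. There are 200 camera calls.

## Working session

There is one attempt and no reset: what is moved stays moved. The work goes in short steps, Python scripts to look and compute and a tool call to move; the robot and the scene stay as the last step left them, time stands still between calls to the robot, and variables do not carry over. Pictures are saved under pics/ and viewed, at most 10 in all, crops included, and the job is handed in when it is done.

Besides the shell and the picture viewer there is one more tool, called after ">>>" as name([rows], argument=value, ...), one row to a line, values as JSON. apply_moves: Moves the arm, as the interface text tells. Its arguments: {"type":"object","properties":{"commands":{"type":"array","items":{"type":"object","properties":{"hand":{"type":"number"},"tx":{"type":"number"},"ty":{"type":"number"},"tz":{"type":"number"},"wx":{"type":"number"},"wy":{"type":"number"},"wz":{"type":"number"}}}},"force":{"type":"number"}},"required":["commands"]}

```bash
mkdir -p pics; cat > h.py <<'E'
import numpy as np, cv2
from station import status,get_image,ticket,models
def cloud(d):
    h,w=d["z_map"].shape
    u,v=np.meshgrid(np.arange(w),np.arange(h))
    K=np.array([[d["fx"],0,d["cx"]],[0,d["fy"],d["cy"]],[0,0,1.]])
    p=cv2.undistortPoints(np.stack([u,v],-1).reshape(-1,1,2).astype(float),K,np.array(d["dist_coeffs"],float)).reshape(h,w,2)
    z=d["z_map"]
    P=np.stack([p[...,0]*z,-p[...,1]*z,-z],-1)
    E=np.array(d["extrinsics"])
    W=P@E[:3,:3].T+E[:3,3]; W[z<=0]=np.nan
    return W
def save(d,n): cv2.imwrite("pics/"+n+".png",d["image"][...,::-1])
E
python3 - <<'E'
from h import *
np.set_printoptions(precision=4,suppress=True)
for n in ["scene","side","wrist"]:
    d=get_image(n); save(d,n+"0"); W=cloud(d); np.savez("/tmp/"+n,W=W,im=d["image"])
    print(n,np.array(d["extrinsics"])[:3,3])
    for k in ["bottle","regulator","tray","mate","carton","flask","pipe_wrench"]:
        for b in models.boxes_of(k,d)[:3]:
            r,c=b["position"]; print(k,round(b["conf"],2),round(r),round(c),W[int(r),int(c)])
s=status.sense(); print(s)
E
```

```text
scene [1.2742 0.0295 0.5898]
bottle 0.92 198 345 [0.2979 0.1947 0.0448]
bottle 0.71 270 256 [ 0.5666 -0.0187  0.0467]
regulator 0.82 287 243 [ 0.6014 -0.0431  0.0353]
regulator 0.75 209 183 [ 0.3063 -0.1941  0.0394]
regulator 0.64 206 365 [0.3403 0.2338 0.0421]
tray 0.64 277 112 [ 0.5124 -0.3103  0.0069]
mate 0.91 307 62 [ 0.6954 -0.3226  0.0922]
carton 0.74 249 398 [0.5058 0.2743 0.0318]
flask 0.66 241 533 [0.6225 0.4918 0.1203]
pipe_wrench 0.77 367 297 [0.7791 0.0479 0.0082]
side [-0.0643 -0.6951  0.6868]
bottle 0.98 259 212 [0.2484 0.1604 0.0529]
bottle 0.86 263 346 [ 0.4982 -0.0376  0.0416]
bottle 0.75 323 309 [ 0.3028 -0.1564  0.0537]
regulator 0.75 345 315 [ 0.2917 -0.1906  0.0283]
regulator 0.65 241 232 [0.3317 0.2213 0.0381]
regulator 0.55 259 376 [ 0.5696 -0.0645  0.037 ]
tray 0.78 328 442 [ 0.542  -0.2942  0.0081]
mate 0.84 293 503 [ 0.6445 -0.349   0.0867]
carton 0.96 218 278 [0.4633 0.2097 0.0611]
carton 0.6 261 347 [ 0.5039 -0.0306  0.0438]
flask 0.94 152 262 [0.5824 0.4831 0.1276]
flask 0.33 222 398 [0.7549 0.0484 0.0168]
pipe_wrench 0.65 224 400 [0.757  0.0426 0.0155]
wrist [0.6754 0.067  0.3731]
bottle 0.68 227 150 [ 0.5347 -0.0114  0.0541]
bottle 0.61 322 5 [ 0.3512 -0.1198  0.0219]
regulator 0.91 251 223 [ 0.5895 -0.0381  0.0354]
tray 0.78 419 216 [ 0.5606 -0.2411  0.0099]
mate 0.64 4 83 [0.481  0.1719 0.0236]
carton 0.96 4 81 [0.4783 0.1713 0.0237]
pipe_wrench 0.79 124 427 [0.7676 0.0714 0.0208]
{'time': 1.2, 'joints': array([-0.15  ,  0.2863,  1.5767, -0.    ,  1.2786, -0.15  ]), 'qvel': array([-0.0008,  0.001 , -0.0003, -0.0008,  0.0004,  0.0006]), 'tau': array([  0.0002, -40.5976, -29.2931,  -0.0002,   0.0005,  -0.    ]), 'tool_pos': array([0.675 , 0.    , 0.2313]), 'eef_rot': array([0.7071, 0.7071, 0.    , 0.    ]), 'force': array([ 0.2332, -0.619 , -0.3331]), 'wrist_torque': array([-0.0213,  0.0033, -0.0598]), 'gripper_force': 0.0, 'opening': 0.08569518325061112}
```

View pics/wrist0.png

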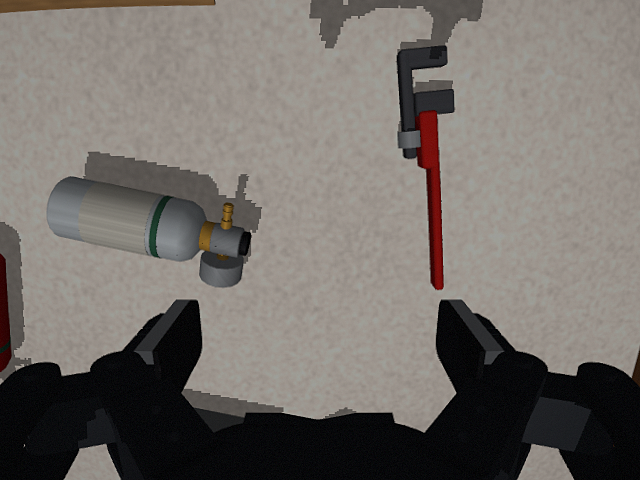

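View pics/scene0.png

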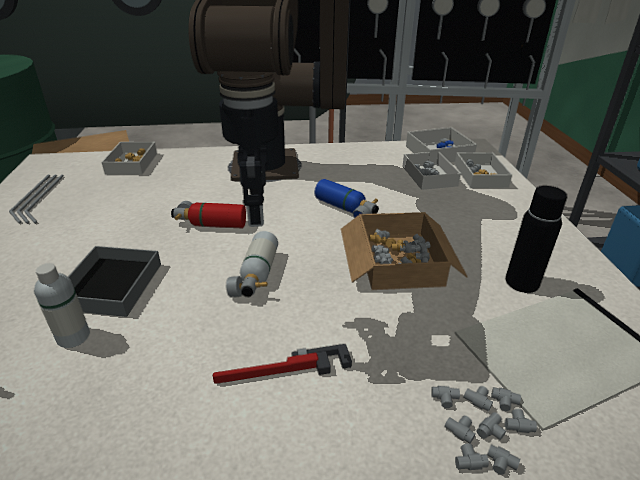

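View pics/side0.png

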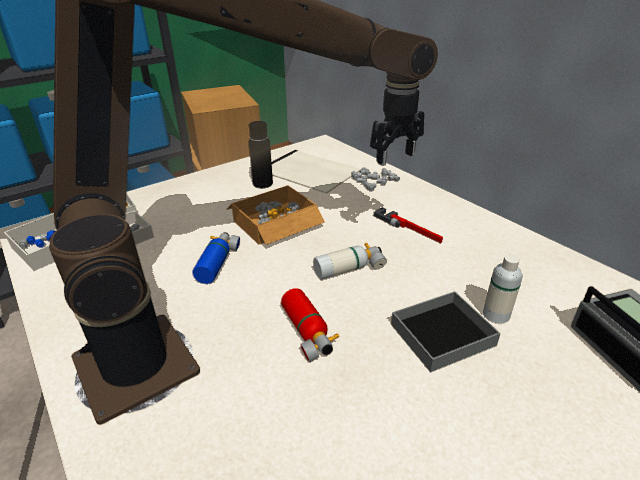

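The wrist view shows the white bottle at (150,215) with its gauge at (221,268), towards the tray on the right (-y). The scene view shows the bottle at (257,262), the tray at (112,280), the mate at (62,307) and the red and blue decoys at (215,215) and (345,197). The side view shows the same layout, with the bottle at (345,260) and the tray at (443,330). Next I'll fit the geometry.

```bash
python3 - <<'E'
from h import *
from scipy.optimize import least_squares
np.set_printoptions(precision=4,suppress=True)
allb=[]
for n in ["scene","side","wrist"]:
    f=np.load(f"/tmp/{n}.npz"); W=f["W"]; P=W.reshape(-1,3)
    m=(P[:,0]>.40)&(P[:,0]<.66)&(P[:,1]>-.10)&(P[:,1]<.06)&(P[:,2]>.008)&(P[:,2]<.075)
    B=P[m]
    # cylinder fit, level axis: params y0 at x=.53, yaw, z
    a0=np.array([-.015,-.25,.028])
    C=B
    for it in range(6):
        def ax(p): 
            d=np.array([np.cos(p[1]),np.sin(p[1])]); q=C[:,:2]-[.53,p[0]]
            return q@d, q@[-d[1],d[0]]
        s,t=ax(a0); smax=np.percentile(s,99)
        d=np.array([np.cos(a0[1]),np.sin(a0[1])]); 
        q=B[:,:2]-[.53,a0[0]]; s=q@d;t=q@[-d[1],d[0]]
        foot=np.percentile(s,0.5); r=np.hypot(t,B[:,2]-a0[2])
        C=B[(s>foot+.01)&(s<foot+.105)&(abs(r-.028)<(.03,.02,.012,.008,.006,.006)[it])]
        def res(p):
            s,t=ax(p); return np.hypot(t,C[:,2]-p[2])-.028
        R=least_squares(res,a0,loss="soft_l1",f_scale=.002); a0=R.x
    print(n,len(C),a0,"rms",np.std(R.fun),"foot s",foot,"foot xy",np.array([.53,a0[0]])+foot*d,"head s-foot",np.percentile(s,99.5)-foot)
    # tray: rim points
    m=(P[:,0]>.42)&(P[:,0]<.64)&(P[:,1]<-.18)&(P[:,1]>-.42)&(P[:,2]>.030)&(P[:,2]<.042)
    if m.sum()>20: print(" rim",m.sum(),cv2.minAreaRect(P[m][:,:2].astype(np.float32)),np.median(P[m][:,2]))
    m=(P[:,0]>.50)&(P[:,0]<.59)&(P[:,1]<-.26)&(P[:,1]>-.33)&(P[:,2]<.03)
    if m.sum()>20: print(" lining",np.median(P[m][:,2]))
    m=(P[:,0]>.60)&(P[:,0]<.75)&(P[:,1]<-.25)&(P[:,1]>-.42)&(P[:,2]>.02)&(P[:,2]<.11)
    if m.sum()>50:
        M=P[m]; R=least_squares(lambda p:np.hypot(M[:,0]-p[0],M[:,1]-p[1])-.028,[.68,-.335],loss="soft_l1",f_scale=.002);print(" mate",R.x)
    m=(P[:,0]>.35)&(P[:,0]<.66)&(P[:,1]>.08)&(P[:,1]<.4)&(P[:,2]>.04)&(P[:,2]<.09)
    if m.sum()>50: print(" carton x/y",np.percentile(P[m][:,:2],[1,99],axis=0).ravel(), np.percentile(P[m][:,2],99))
    m=(P[:,0]>.2)&(P[:,0]<.48)&(P[:,1]>-.25)&(P[:,1]<-.06)&(P[:,2]>.01)&(P[:,2]<.09)
    if m.sum()>50: print(" red x/y",np.percentile(P[m][:,:2],[1,99],axis=0).ravel())
E
```

```text
scene 778 [-0.0184 -0.211   0.0267] rms 0.0007949028651491387 foot s -0.08487773280352542 foot xy [ 0.447  -0.0006] head s-foot 0.16874438698380642
 rim 618 ((0.5346192717552185, -0.306570440530777), (0.14354005455970764, 0.16418567299842834), 78.53047943115234) 0.03393888084331509
 lining 0.0066886762879814765
 mate [ 0.6697 -0.3364]
 carton x/y [0.4036 0.1876 0.5964 0.3746] 0.05990520891111192
 red x/y [ 0.2775 -0.2469  0.4752 -0.0609]
side 858 [-0.0162 -0.2151  0.0278] rms 0.0015728370196984671 foot s -0.09118723050807422 foot xy [0.4409 0.0033] head s-foot 0.16931480189995202
 rim 768 ((0.5478256940841675, -0.3083105683326721), (0.14423778653144836, 0.19307447969913483), 77.28033447265625) 0.03437015639251689
 lining 0.006552824496761256
 mate [ 0.6239 -0.3387]
 carton x/y [0.4004 0.1862 0.5909 0.3608] 0.061858697082015454
 red x/y [ 0.2661 -0.2442  0.4699 -0.0623]
wrist 6859 [-0.0164 -0.2109  0.027 ] rms 0.0006575089499333399 foot s -0.08690594291167915 foot xy [0.445  0.0018] head s-foot 0.16964597942975923
 red x/y [ 0.3388 -0.1719  0.3614 -0.062 ]
```

>>> apply_moves([
  {"tx": -0.0, "ty": -0.03, "tz": 0.0, "hand": 1},
  {"tx": 0, "ty": -0.07, "tz": 0.0, "wy": 0.12},
  {"tx": 0, "ty": -0.09, "tz": 0.02, "wy": 0.2},
])

```text
invalid input
```

>>> apply_moves([
  {"hand": 1, "tx": 0, "ty": -0.03, "tz": 0, "wx": 0, "wy": 0.1, "wz": 0},
  {"hand": 1, "tx": 0, "ty": -0.06, "tz": 0, "wx": 0, "wy": 0.2, "wz": 0},
  {"hand": 1, "tx": 0, "ty": -0.09, "tz": 0.02, "wx": 0, "wy": 0.3, "wz": 0},
  {"hand": 1, "tx": 0, "ty": -0.09, "tz": 0.02, "wx": 0.1, "wy": 0.3, "wz": 0},
])

```text
time: 1.53
tool_pos: [0.5655, 0.0026, 0.1954]
eef_rot: [0.699, 0.694, 0.062, -0.158]
force: [-2.4, 1.3, -11.0]
opening: 0.0853
gripper_force: 0.0
```

```bash
python3 -c "
from h import *
s=status.sense();print(repr([list(map(float,s[k])) for k in ('joints','tool_pos','eef_rot')]),s['time'])"
```

```text
[[-0.29073168383958975, 0.1755450498146253, 1.8033653105119989, 0.2626688848026554, 1.3932379888007786, -0.3603858761496966], [0.5655259743994219, 0.0026150721000807687, 0.19539220631908263], [0.6993402281547212, 0.6944056568577113, 0.0617500669902528, -0.15783205705816636]] 1.5333
```

>>> apply_moves([
  {"hand": 1, "tx": 0, "ty": 0, "tz": 0, "wx": 0, "wy": -0.1, "wz": 0},
  {"hand": 1, "tx": 0, "ty": -0.02, "tz": 0, "wx": 0, "wy": -0.2, "wz": 0},
  {"hand": 1, "tx": 0, "ty": -0.04, "tz": 0.0, "wx": 0.1, "wy": -0.2, "wz": -0.1},
  {"hand": 1, "tx": 0, "ty": -0.04, "tz": 0.0, "wx": 0.2, "wy": -0.2, "wz": -0.2},
])

```text
time: 1.87
tool_pos: [0.5426, 0.0002, 0.2164]
eef_rot: [0.62, 0.773, -0.051, -0.126]
force: [2.0, -0.1, 0.0]
opening: 0.0855
gripper_force: 0.0
```

```bash
python3 -c "
from h import *
s=status.sense();print(repr([list(map(float,s[k])) for k in ('joints','tool_pos','eef_rot')]),s['time'])"
```

```text
[[-0.19871889931311332, 0.15904052973095853, 1.7721611050063466, 0.025917414610982518, 1.4816624091634385, -0.4230467994555202], [0.5425635286059989, 0.0002299448967367269, 0.21643321115610542], [0.6199972606940954, 0.7727628282998384, -0.05054122985063873, -0.12604202479743487]] 1.8667
```

```bash
cat > kin.py <<'E'
import numpy as np
from scipy.spatial.transform import Rotation as R
from scipy.optimize import least_squares
D=[[[-0.15,0.2863,1.5767,0,1.2786,-0.15],[.675,0,.2313],[.7071,.7071,0,0]],
[[-0.29073168383958975, 0.1755450498146253, 1.8033653105119989, 0.2626688848026554, 1.3932379888007786, -0.3603858761496966], [0.5655259743994219, 0.0026150721000807687, 0.19539220631908263], [0.6993402281547212, 0.6944056568577113, 0.0617500669902528, -0.15783205705816636]],
[[-0.19871889931311332, 0.15904052973095853, 1.7721611050063466, 0.025917414610982518, 1.4816624091634385, -0.4230467994555202], [0.5425635286059989, 0.0002299448967367269, 0.21643321115610542], [0.6199972606940954, 0.7727628282998384, -0.05054122985063873, -0.12604202479743487]]]
rz=lambda a:R.from_euler('z',a); ry=lambda a:R.from_euler('y',a)
def fk(q,p,full=False):
    a1,off,h,a2,a3,d4,dt=p
    A=rz(q[0]); B=A*ry(q[1]); C=B*ry(q[2])
    e=A.apply([a1,off,h])+B.apply([0,0,a2]); w=e+C.apply([a3,0,d4])
    T=C*rz(q[3])*ry(q[4])*rz(q[5]); t=w+T.apply([0,0,dt])
    return (t,T,e,w) if full else (t,T)
p0=np.array([0,.1,.4,.43,0,.43,.25])
def fit():
    return least_squares(lambda p:np.r_[np.concatenate([fk(d[0],p)[0]-d[1] for d in D])*1000,(p-p0)*.3],p0)
E
python3 - <<'E'
from kin import *
np.set_printoptions(precision=4,suppress=True)
for d in D:
    T=fk(d[0],p0)[1]; C=T.inv()*R.from_quat(d[2]); print("C",C.as_rotvec())
f=fit(); print(f.x,f.fun[:9])
print(np.linalg.svd(f.jac)[1])
E
```

```text
C [-0.     -0.      1.5708]
C [-0.     -0.      1.5708]
C [-0.      0.      1.5708]
[0.0002 0.1009 0.2404 0.443  0.0207 0.5723 0.2494] [ 0.0025  0.0131  0.0027  0.001   0.0007  0.004  -0.004  -0.0137 -0.0067]
[3449.5584 2449.3342 1737.2743  268.9437   84.4645   58.1939   18.321 ]
```

```bash
cat > plan.py <<'E'
from kin import *
P=fit().x
LO=np.array([-2.77,-.9,.21,-1.53,.24,-2.84]);HI=np.array([2.77,2.22,2.48,4.67,2.81,2.84])
C=rz(np.pi/2)
def FK(q): t,T=fk(q,P); return t,T*C
def IK(t,T,seed):
    def r(q):
        a,b=FK(q); return np.r_[(a-t)*10,(b.inv()*T).as_rotvec()]
    s=least_squares(r,np.clip(seed,LO+1e-3,HI-1e-3),bounds=(LO,HI),max_nfev=80)
    return s.x,s.cost
def tool(Z,X,phi,sgn):
    Z=np.array(Z,float);X=np.array(X,float);Y=np.cross(Z,X)
    z=np.cos(phi)*X-np.sin(phi)*Z; y=sgn*Y; return R.from_matrix(np.stack([np.cross(y,z),y,z],1))
def pose(foot,Z,X,phi,sgn,s=.095,g=.019):
    T=tool(Z,X,phi,sgn); return np.array(foot)+s*np.array(Z)+T.apply([0,0,g]),T
yaw=-.211; d=np.array([np.cos(yaw),np.sin(yaw),0])
FOOT=np.array([.4455,.0012,.0285]); TRAY=np.array([.535,-.307,.010])
E
python3 - <<'E'
from plan import *
np.set_printoptions(precision=2,suppress=True)
rng=np.random.default_rng(0)
seeds=[rng.uniform(np.maximum(LO,[-1.5,-.3,.8,-1.5,.3,-2.8]),np.minimum(HI,[1,1.5,2.4,4.6,2.5,2.8])) for _ in range(10)]
def sols(t,T):
    o=[]
    for s in seeds:
        q,c=IK(t,T,s)
        if c<1e-8 and not any(abs(q-x).max()<.02 for x in o): o.append(q)
    return o
out=[]
for deg in (20,):
  phi=np.radians(deg)
  for sgn in (1,-1):
    G=sols(*pose(FOOT,d,[0,0,-1],phi,sgn))
    for g in G: print("grasp",deg,sgn,g)
    for ps in range(-180,180,20):
        a=np.radians(ps)
        for q in sols(*pose(TRAY,[0,0,1],[np.cos(a),np.sin(a),0],phi,sgn)):
            e,w=fk(q,P,True)[2:]
            mar=min((q-LO).min(),(HI-q).min())
            for g in G: out.append((abs(q-g).max(),deg,sgn,ps,mar,q,w,e[2]))
out.sort(key=lambda x:x[0])
for o in [o for o in out if o[4]>.1][:14]: print(*o)
E
```

```text
grasp 20 1 [-0.22  0.45  1.84 -0.    1.2  -1.58]
grasp 20 -1 [-0.22  0.45  1.84 -0.    1.2   1.56]
2.3728172591172774 20 1 -120 0.33491493724206833 [-0.34  0.61  1.74 -1.2   1.45  0.79] [ 0.64 -0.12  0.18] 0.6023882029785212
2.4145903823004944 20 1 -140 0.5479636143260936 [-0.38  0.72  1.56 -0.98  1.69  0.84] [ 0.7  -0.17  0.18] 0.5727069353691145
2.424203295512575 20 -1 40 0.5485210848141482 [-1.05  0.5   1.93  1.21  1.42 -0.86] [ 0.37 -0.45  0.18] 0.629947725408182
2.4360099147330407 20 -1 20 0.3695739675038898 [-1.06  0.38  2.11  1.48  1.2  -0.87] [ 0.33 -0.38  0.18] 0.651713330856918
2.456826391345616 20 -1 60 0.7372138909074883 [-1.01  0.61  1.74  0.98  1.64 -0.89] [ 0.43 -0.49  0.18] 0.6028266459702232
2.509298019998265 20 1 -160 0.7507590175291503 [-0.44  0.82  1.4  -0.78  1.9   0.93] [ 0.74 -0.23  0.18] 0.544204470829412
2.511700474175524 20 -1 0 0.22246207724788425 [-1.    0.28  2.26  1.85  0.96 -0.95] [ 0.32 -0.31  0.18] 0.6662706009603117
2.5347481011343516 20 -1 80 0.9187432321089741 [-0.95  0.72  1.56  0.77  1.85 -0.97] [ 0.5  -0.52  0.18] 0.5731579322172905
2.6661171373861414 20 1 -180 0.7302565632495641 [-0.51  0.88  1.28 -0.56  2.08  1.09] [ 0.75 -0.31  0.18] 0.5212833812941347
2.6676441451805415 20 -1 100 0.7805958866662412 [-0.87  0.81  1.4   0.56  2.03 -1.11] [ 0.57 -0.52  0.18] 0.5446061736762806
2.721762663745304 20 -1 -20 0.13637086731712866 [-0.86  0.22  2.34  2.39  0.74 -1.16] [ 0.33 -0.23  0.18] 0.6731438318496087
2.8661941577648036 20 -1 120 0.6458125993810042 [-0.78  0.88  1.28  0.3   2.16 -1.3 ] [ 0.64 -0.49  0.18] 0.5215660218514624
2.8907652932211416 20 1 160 0.6144062408159119 [-0.6   0.92  1.22 -0.29  2.2   1.31] [ 0.74 -0.38  0.18] 0.5083876205801839
3.1230063759669813 20 -1 140 0.5841721605954069 [-0.69  0.92  1.22  0.01  2.23 -1.56] [ 0.7  -0.45  0.18] 0.5084902448671207
```

```bash
cat >> plan.py <<'E'
from scipy.spatial.transform import Slerp
def rows(t0,T0,poses,hand):
    import json
    o=[]
    for t,T in poses:
        a=T0.inv().apply(np.array(t)-t0); w=(T0.inv()*T).as_rotvec()
        o.append({k:round(float(v),n)+0.0 for k,v,n in zip(("hand","tx","ty","tz","wx","wy","wz"),(hand,*a,*w),(2,3,3,3,2,2,2))})
    return json.dumps(o)
def lin(t0,T0,t1,T1,n):
    S=Slerp([0,1],R.concatenate([T0,T1])); return [(t0+(t1-t0)*k/n,S(k/n)) for k in range(1,n+1)]
def now():
    from station import status
    s=status.sense(); return np.array(s["tool_pos"]),R.from_quat(s["eef_rot"]),s
PHI=np.radians(20)
E
python3 - <<'E'
from plan import *
np.set_printoptions(precision=3,suppress=True)
t0,T0,s=now()
t,T=pose(FOOT+[0,0,.002],d,[0,0,-1],PHI,1)
pre=t-T.apply([0,0,.10])
print(t,pre,(T0.inv()*T).magnitude()*57.3)
print(rows(t0,T0,lin(t0,T0,pre,T,11),1))
E
```

```text
[ 0.532 -0.017  0.013] [ 0.565 -0.024  0.107] 65.31600335434047
[{"hand": 1.0, "tx": -0.004, "ty": 0.004, "tz": 0.009, "wx": 0.01, "wy": 0.01, "wz": -0.1}, {"hand": 1.0, "tx": -0.008, "ty": 0.008, "tz": 0.018, "wx": 0.01, "wy": 0.01, "wz": -0.21}, {"hand": 1.0, "tx": -0.012, "ty": 0.011, "tz": 0.027, "wx": 0.02, "wy": 0.02, "wz": -0.31}, {"hand": 1.0, "tx": -0.016, "ty": 0.015, "tz": 0.036, "wx": 0.02, "wy": 0.02, "wz": -0.41}, {"hand": 1.0, "tx": -0.02, "ty": 0.019, "tz": 0.045, "wx": 0.03, "wy": 0.03, "wz": -0.52}, {"hand": 1.0, "tx": -0.024, "ty": 0.023, "tz": 0.053, "wx": 0.03, "wy": 0.03, "wz": -0.62}, {"hand": 1.0, "tx": -0.027, "ty": 0.027, "tz": 0.062, "wx": 0.04, "wy": 0.04, "wz": -0.72}, {"hand": 1.0, "tx": -0.031, "ty": 0.03, "tz": 0.071, "wx": 0.05, "wy": 0.04, "wz": -0.83}, {"hand": 1.0, "tx": -0.035, "ty": 0.034, "tz": 0.08, "wx": 0.05, "wy": 0.05, "wz": -0.93}, {"hand": 1.0, "tx": -0.039, "ty": 0.038, "tz": 0.089, "wx": 0.06, "wy": 0.05, "wz": -1.03}, {"hand": 1.0, "tx": -0.043, "ty": 0.042, "tz": 0.098, "wx": 0.06, "wy": 0.06, "wz": -1.14}]
```

>>> apply_moves([
  {"hand": 1, "tx": -0.004, "ty": 0.004, "tz": 0.009, "wx": 0.01, "wy": 0.01, "wz": -0.1},
  {"hand": 1, "tx": -0.008, "ty": 0.008, "tz": 0.018, "wx": 0.01, "wy": 0.01, "wz": -0.21},
  {"hand": 1, "tx": -0.012, "ty": 0.011, "tz": 0.027, "wx": 0.02, "wy": 0.02, "wz": -0.31},
  {"hand": 1, "tx": -0.016, "ty": 0.015, "tz": 0.036, "wx": 0.02, "wy": 0.02, "wz": -0.41},
  {"hand": 1, "tx": -0.02, "ty": 0.019, "tz": 0.045, "wx": 0.03, "wy": 0.03, "wz": -0.52},
  {"hand": 1, "tx": -0.024, "ty": 0.023, "tz": 0.053, "wx": 0.03, "wy": 0.03, "wz": -0.62},
  {"hand": 1, "tx": -0.027, "ty": 0.027, "tz": 0.062, "wx": 0.04, "wy": 0.04, "wz": -0.72},
  {"hand": 1, "tx": -0.031, "ty": 0.03, "tz": 0.071, "wx": 0.05, "wy": 0.04, "wz": -0.83},
  {"hand": 1, "tx": -0.035, "ty": 0.034, "tz": 0.08, "wx": 0.05, "wy": 0.05, "wz": -0.93},
  {"hand": 1, "tx": -0.039, "ty": 0.038, "tz": 0.089, "wx": 0.06, "wy": 0.05, "wz": -1.03},
  {"hand": 1, "tx": -0.043, "ty": 0.042, "tz": 0.098, "wx": 0.06, "wy": 0.06, "wz": -1.14},
  {"hand": 1, "tx": -0.043, "ty": 0.042, "tz": 0.098, "wx": 0.06, "wy": 0.06, "wz": -1.14},
])

```text
time: 2.87
tool_pos: [0.5676, -0.0254, 0.1032]
eef_rot: [0.104, 0.979, 0.022, -0.173]
force: [-0.6, -0.2, -0.6]
opening: 0.0854
gripper_force: 0.0
```

```bash
python3 - <<'E'
from plan import *
from h import get_image,save,models,cloud
np.set_printoptions(precision=4,suppress=True)
t0,T0,s=now()
i=get_image("wrist"); save(i,"wrist1"); W=cloud(i); P_=W.reshape(-1,3)
# refine bottle
B=P_[(P_[:,0]>.40)&(P_[:,0]<.63)&(P_[:,1]>-.10)&(P_[:,1]<.06)&(P_[:,2]>.015)&(P_[:,2]<.065)]
x0=np.array([-.0165,-.211,.028])
for th in (.01,.005,.004):
    f=lambda p,B:(lambda q,c,s_:(q@[c,s_],np.hypot(q@[-s_,c],B[:,2]-p[2])-.028))(B[:,:2]-[.53,p[0]],np.cos(p[1]),np.sin(p[1]))
    s_,r=f(x0,B); K=B[(abs(r)<th)&(s_>-.075)&(s_<.02)]
    x0=least_squares(lambda p:f(p,K)[1],x0,loss="soft_l1",f_scale=.002).x
s_,r=f(x0,B); ft=np.percentile(s_[abs(r)<.01],.3)
print(x0,len(K),"foot",.53+ft*np.cos(x0[1]),x0[0]+ft*np.sin(x0[1]))
print([ (round(b["conf"],2),b["position"]) for b in models.boxes_of("bottle",i)[:2]])
t,T=pose(FOOT+[0,0,.002],d,[0,0,-1],PHI,1)
print(s["joints"],t0,T0.as_quat(),"target err",T0.inv().apply(t-t0),(T0.inv()*T).as_rotvec())
E
```

```text
[-0.0164 -0.212   0.027 ] 16532 foot 0.4446743804795952 0.001963191855038543
[(0.97, [4.3, 82.8]), (0.55, [221.8, 318.9])]
[-0.2246  0.3824  1.7324  0.0031  1.377  -1.5839] [ 0.5676 -0.0254  0.1032] [ 0.1045  0.9791  0.0221 -0.1728] target err [ 0.0032 -0.0003  0.0976] [ 0.0077 -0.0011 -0.0003]
```

View pics/wrist1.png

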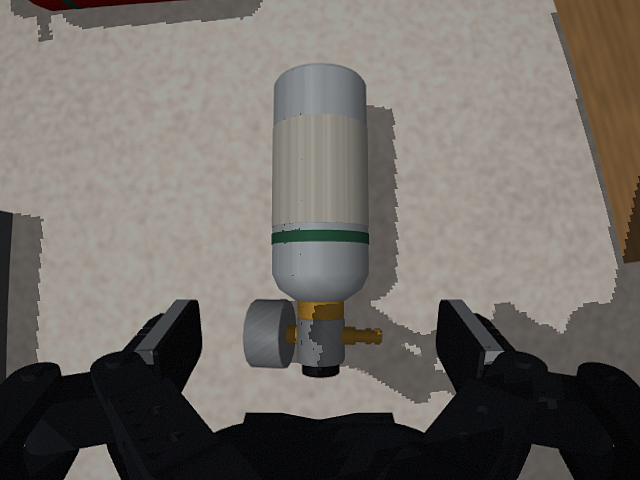

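>>> apply_moves([
  {"hand": 1, "tx": 0.002, "ty": 0, "tz": 0.02, "wx": 0.01, "wy": 0, "wz": 0},
  {"hand": 1, "tx": 0.003, "ty": 0, "tz": 0.04, "wx": 0.01, "wy": 0, "wz": 0},
  {"hand": 1, "tx": 0.003, "ty": 0, "tz": 0.06, "wx": 0.01, "wy": 0, "wz": 0},
  {"hand": 1, "tx": 0.003, "ty": 0, "tz": 0.075, "wx": 0.01, "wy": 0, "wz": 0},
  {"hand": 1, "tx": 0.003, "ty": 0, "tz": 0.088, "wx": 0.01, "wy": 0, "wz": 0},
  {"hand": 1, "tx": 0.003, "ty": 0, "tz": 0.096, "wx": 0.01, "wy": 0, "wz": 0},
  {"hand": 1, "tx": 0.003, "ty": 0, "tz": 0.1, "wx": 0.01, "wy": 0, "wz": 0},
  {"hand": 1, "tx": 0.003, "ty": 0, "tz": 0.1, "wx": 0.01, "wy": 0, "wz": 0},
])

```text
time: 3.63
tool_pos: [0.5324, -0.0168, 0.0122]
eef_rot: [0.105, 0.979, 0.017, -0.172]
force: [0.4, -0.7, 0.0]
opening: 0.0855
gripper_force: 0.0
```

```bash
python3 - <<'E'
from plan import *
from h import get_image,save
i=get_image("wrist"); save(i,"wrist2")
t0,T0,s=now(); print(t0,s["force"],s["opening"])
E
```

```text
[ 0.53308392 -0.01693852  0.01282386] [ 0.35313408 -1.04856921  0.54306241] 0.08517168987825378
```

View pics/wrist2.png

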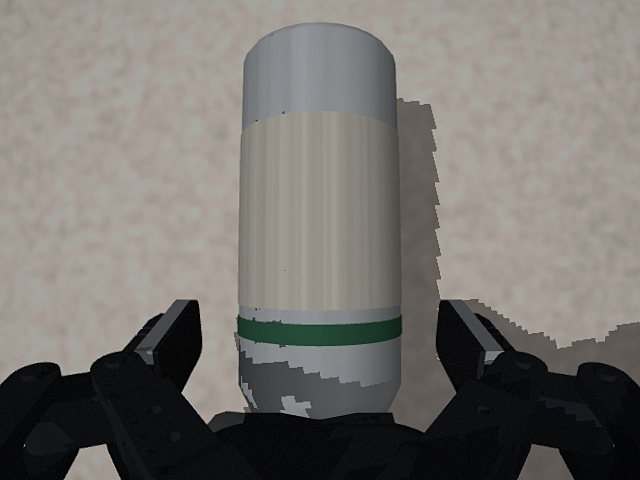

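The can spans columns 240–400, centred between the pads, which sit beside the green band (row ~330). I'll close at 45 N.

>>> apply_moves([
  {"hand": 1, "tx": 0, "ty": 0, "tz": 0.002, "wx": 0, "wy": 0, "wz": 0},
  {"hand": -1, "tx": 0, "ty": 0, "tz": 0.002, "wx": 0, "wy": 0, "wz": 0},
  {"hand": -1, "tx": 0, "ty": 0, "tz": 0.002, "wx": 0, "wy": 0, "wz": 0},
  {"hand": -1, "tx": 0, "ty": 0, "tz": 0.002, "wx": 0, "wy": 0, "wz": 0},
  {"hand": -1, "tx": 0, "ty": 0, "tz": 0.002, "wx": 0, "wy": 0, "wz": 0},
  {"hand": -1, "tx": 0, "ty": 0, "tz": 0.002, "wx": 0, "wy": 0, "wz": 0},
  {"hand": -1, "tx": 0, "ty": 0, "tz": 0.002, "wx": 0, "wy": 0, "wz": 0},
  {"hand": -1, "tx": 0, "ty": 0, "tz": 0.002, "wx": 0, "wy": 0, "wz": 0},
  {"hand": -1, "tx": 0, "ty": 0, "tz": 0.002, "wx": 0, "wy": 0, "wz": 0},
  {"hand": -1, "tx": 0, "ty": 0, "tz": 0.002, "wx": 0, "wy": 0, "wz": 0},
], force=45)

```text
time: 4.52
tool_pos: [0.5329, -0.0169, 0.0113]
eef_rot: [0.105, 0.98, 0.017, -0.171]
force: [2.0, 0.1, 5.5]
opening: 0.0545
gripper_force: 49.5
```

```bash
python3 - <<'E'
from plan import *
np.set_printoptions(precision=3,suppress=True)
t0,T0,s=now(); q0=s["joints"]; print(q0,t0,s["force"],s["opening"],s["gripper_force"])
tl=t0+[0,0,.15]; qa,c=IK(tl,T0,q0); print("lift",qa,c)
# tray-above
best=None
for ps in (-110,-120,-130,-140):
    a=np.radians(ps)
    t,T=pose(TRAY+[0,0,.08],[0,0,1],[np.cos(a),np.sin(a),0],PHI,1)
    qb,c=IK(t,T,[-.34,.5,1.7,-1.2,1.45,.79])
    b=T0.inv().apply(d) # bottle axis in tool
    lo=[];hi=[];rot=0;pt=T0
    for k in range(0,25):
        q=qa+(qb-qa)*k/24; tt,TT=FK(q); ax=TT.apply(b); g=tt-TT.apply([0,0,.019])
        rot+=(pt.inv()*TT).magnitude(); pt=TT
        ends=[g-.095*ax,g+.077*ax]; w=fk(q,P,True)[3]
        lo.append(min(e[2] for e in ends)); hi.append(min(np.hypot(e[0]-.67,e[1]+.336) for e in ends))
    print(ps,qb,c,"minz",min(lo)-.02,"mate",min(hi),"rot",rot*57.3)
    if ps==-120: QB=qb
pos=[FK(qa+(QB-qa)*k/30) for k in range(1,31)]
np.save("path.npy",np.array([np.r_[t,T.as_quat()] for t,T in pos]))
for k in range(0,30,5): print(pos[k][0],pos[k][1].apply(b))
E
```

```text
[-0.22   0.448  1.845 -0.005  1.194 -1.575] [ 0.533 -0.017  0.011] [2.035 0.122 5.483] 0.05451038714427101 49.52369894832373
lift [-0.22   0.24   1.795 -0.005  1.451 -1.576] 1.9572981092127733e-26
-110 [-0.332  0.422  1.84  -1.288  1.363  0.664] 2.3765413377250627e-21 minz 0.06426683080139989 mate 0.13690426281462498 rot 133.01962615963416
-120 [-0.339  0.487  1.745 -1.184  1.497  0.68 ] 2.3967905191121355e-21 minz 0.06508271355575754 mate 0.1358675415878378 rot 138.00951716756015
-130 [-0.353  0.549  1.653 -1.088  1.625  0.706] 5.877938190269844e-30 minz 0.06631508975542333 mate 0.1347458711470004 rot 143.47294247269693
-140 [-0.376  0.607  1.564 -0.996  1.748  0.742] 1.2970136691876948e-28 minz 0.0675378093271945 mate 0.1339876447341155 rot 149.31280846355523
[ 0.531 -0.028  0.158] [ 0.964 -0.265 -0.005]
[ 0.52  -0.086  0.147] [ 0.857 -0.512  0.06 ]
[ 0.513 -0.143  0.143] [ 0.707 -0.66   0.255]
[ 0.51  -0.196  0.146] [ 0.537 -0.664  0.52 ]
[ 0.511 -0.246  0.154] [ 0.359 -0.517  0.777]
[ 0.517 -0.291  0.167] [ 0.167 -0.254  0.953]
```

```bash
python3 - <<'E'
from plan import *
t0,T0,s=now()
print(rows(t0,T0,lin(t0,T0,t0+[0,0,.15],T0,3),-1))
E
```

```text
[{"hand": -1.0, "tx": 0.017, "ty": 0.0, "tz": -0.047, "wx": 0.0, "wy": 0.0, "wz": 0.0}, {"hand": -1.0, "tx": 0.034, "ty": 0.0, "tz": -0.094, "wx": 0.0, "wy": 0.0, "wz": 0.0}, {"hand": -1.0, "tx": 0.051, "ty": 0.0, "tz": -0.141, "wx": 0.0, "wy": 0.0, "wz": 0.0}]
```

>>> apply_moves([
  {"hand": -1, "tx": 0.002, "ty": 0, "tz": -0.005, "wx": 0, "wy": 0, "wz": 0},
  {"hand": -1, "tx": 0.005, "ty": 0, "tz": -0.014, "wx": 0, "wy": 0, "wz": 0},
  {"hand": -1, "tx": 0.01, "ty": 0, "tz": -0.028, "wx": 0, "wy": 0, "wz": 0},
  {"hand": -1, "tx": 0.017, "ty": 0, "tz": -0.047, "wx": 0, "wy": 0, "wz": 0},
  {"hand": -1, "tx": 0.024, "ty": 0, "tz": -0.066, "wx": 0, "wy": 0, "wz": 0},
  {"hand": -1, "tx": 0.031, "ty": 0, "tz": -0.085, "wx": 0, "wy": 0, "wz": 0},
  {"hand": -1, "tx": 0.038, "ty": 0, "tz": -0.104, "wx": 0, "wy": 0, "wz": 0},
  {"hand": -1, "tx": 0.044, "ty": 0, "tz": -0.12, "wx": 0, "wy": 0, "wz": 0},
  {"hand": -1, "tx": 0.048, "ty": 0, "tz": -0.132, "wx": 0, "wy": 0, "wz": 0},
  {"hand": -1, "tx": 0.051, "ty": 0, "tz": -0.141, "wx": 0, "wy": 0, "wz": 0},
  {"hand": -1, "tx": 0.051, "ty": 0, "tz": -0.141, "wx": 0, "wy": 0, "wz": 0},
])

```text
time: 5.43
tool_pos: [0.5329, -0.0165, 0.1627]
eef_rot: [0.104, 0.98, 0.017, -0.17]
force: [0.3, -0.1, -4.0]
opening: 0.0548
gripper_force: 48.6
```

```bash
cat > seg.py <<'E'
from plan import *
import sys
a,b=map(int,sys.argv[1:3]); X=np.load("path.npy")[a:b]
t0,T0,s=now(); print(t0,s["joints"].round(3),s["force"].round(1),s["opening"],s["gripper_force"])
print(rows(t0,T0,[(x[:3],R.from_quat(x[3:])) for x in X],-1))
E
python3 seg.py 0 11
```

```text
[ 0.53293414 -0.0164711   0.16274102] [-0.219  0.237  1.795 -0.005  1.452 -1.576] [ 0.3 -0.1 -4. ] 0.05477402726267796 48.60286488197744
[{"hand": -1.0, "tx": -0.002, "ty": -0.012, "tz": 0.004, "wx": 0.04, "wy": 0.01, "wz": 0.07}, {"hand": -1.0, "tx": -0.003, "ty": -0.024, "tz": 0.007, "wx": 0.08, "wy": 0.01, "wz": 0.15}, {"hand": -1.0, "tx": -0.004, "ty": -0.036, "tz": 0.009, "wx": 0.11, "wy": 0.01, "wz": 0.22}, {"hand": -1.0, "tx": -0.005, "ty": -0.047, "tz": 0.012, "wx": 0.15, "wy": 0.01, "wz": 0.29}, {"hand": -1.0, "tx": -0.007, "ty": -0.059, "tz": 0.013, "wx": 0.19, "wy": 0.01, "wz": 0.37}, {"hand": -1.0, "tx": -0.008, "ty": -0.071, "tz": 0.015, "wx": 0.23, "wy": 0.0, "wz": 0.44}, {"hand": -1.0, "tx": -0.009, "ty": -0.082, "tz": 0.016, "wx": 0.27, "wy": -0.01, "wz": 0.51}, {"hand": -1.0, "tx": -0.01, "ty": -0.094, "tz": 0.016, "wx": 0.31, "wy": -0.02, "wz": 0.58}, {"hand": -1.0, "tx": -0.011, "ty": -0.105, "tz": 0.017, "wx": 0.35, "wy": -0.04, "wz": 0.65}, {"hand": -1.0, "tx": -0.012, "ty": -0.116, "tz": 0.017, "wx": 0.39, "wy": -0.05, "wz": 0.72}, {"hand": -1.0, "tx": -0.013, "ty": -0.127, "tz": 0.017, "wx": 0.43, "wy": -0.08, "wz": 0.79}]
```

>>> apply_moves([
  {"hand": -1, "tx": -0.002, "ty": -0.012, "tz": 0.004, "wx": 0.04, "wy": 0.01, "wz": 0.07},
  {"hand": -1, "tx": -0.003, "ty": -0.024, "tz": 0.007, "wx": 0.08, "wy": 0.01, "wz": 0.15},
  {"hand": -1, "tx": -0.004, "ty": -0.036, "tz": 0.009, "wx": 0.11, "wy": 0.01, "wz": 0.22},
  {"hand": -1, "tx": -0.005, "ty": -0.047, "tz": 0.012, "wx": 0.15, "wy": 0.01, "wz": 0.29},
  {"hand": -1, "tx": -0.007, "ty": -0.059, "tz": 0.013, "wx": 0.19, "wy": 0.01, "wz": 0.37},
  {"hand": -1, "tx": -0.008, "ty": -0.071, "tz": 0.015, "wx": 0.23, "wy": 0, "wz": 0.44},
  {"hand": -1, "tx": -0.009, "ty": -0.082, "tz": 0.016, "wx": 0.27, "wy": -0.01, "wz": 0.51},
  {"hand": -1, "tx": -0.01, "ty": -0.094, "tz": 0.016, "wx": 0.31, "wy": -0.02, "wz": 0.58},
  {"hand": -1, "tx": -0.011, "ty": -0.105, "tz": 0.017, "wx": 0.35, "wy": -0.04, "wz": 0.65},
  {"hand": -1, "tx": -0.012, "ty": -0.116, "tz": 0.017, "wx": 0.39, "wy": -0.05, "wz": 0.72},
  {"hand": -1, "tx": -0.013, "ty": -0.127, "tz": 0.017, "wx": 0.43, "wy": -0.08, "wz": 0.79},
  {"hand": -1, "tx": -0.013, "ty": -0.127, "tz": 0.017, "wx": 0.43, "wy": -0.08, "wz": 0.79},
])

```text
time: 6.43
tool_pos: [0.5103, -0.142, 0.1381]
eef_rot: [0.433, 0.851, -0.258, -0.146]
force: [-0.0, 0.6, -5.3]
opening: 0.0545
gripper_force: 48.6
```

```bash
python3 seg.py 11 22
```

```text
[ 0.51033117 -0.14198379  0.13813303] [-0.262  0.334  1.784 -0.441  1.463 -0.744] [-0.   0.6 -5.3] 0.054532272433996345 48.62079887185246
[{"hand": -1.0, "tx": -0.01, "ty": -0.007, "tz": -0.001, "wx": 0.03, "wy": -0.02, "wz": 0.07}, {"hand": -1.0, "tx": -0.019, "ty": -0.013, "tz": 0.002, "wx": 0.05, "wy": -0.05, "wz": 0.14}, {"hand": -1.0, "tx": -0.027, "ty": -0.02, "tz": 0.006, "wx": 0.08, "wy": -0.07, "wz": 0.21}, {"hand": -1.0, "tx": -0.035, "ty": -0.026, "tz": 0.008, "wx": 0.11, "wy": -0.1, "wz": 0.29}, {"hand": -1.0, "tx": -0.043, "ty": -0.032, "tz": 0.011, "wx": 0.13, "wy": -0.13, "wz": 0.36}, {"hand": -1.0, "tx": -0.052, "ty": -0.037, "tz": 0.013, "wx": 0.15, "wy": -0.17, "wz": 0.42}, {"hand": -1.0, "tx": -0.06, "ty": -0.043, "tz": 0.015, "wx": 0.17, "wy": -0.2, "wz": 0.49}, {"hand": -1.0, "tx": -0.068, "ty": -0.049, "tz": 0.017, "wx": 0.19, "wy": -0.24, "wz": 0.56}, {"hand": -1.0, "tx": -0.076, "ty": -0.055, "tz": 0.018, "wx": 0.2, "wy": -0.28, "wz": 0.63}, {"hand": -1.0, "tx": -0.084, "ty": -0.06, "tz": 0.019, "wx": 0.22, "wy": -0.32, "wz": 0.7}, {"hand": -1.0, "tx": -0.092, "ty": -0.065, "tz": 0.02, "wx": 0.23, "wy": -0.36, "wz": 0.76}]
```

>>> apply_moves([
  {"hand": -1, "tx": -0.01, "ty": -0.007, "tz": -0.001, "wx": 0.03, "wy": -0.02, "wz": 0.07},
  {"hand": -1, "tx": -0.019, "ty": -0.013, "tz": 0.002, "wx": 0.05, "wy": -0.05, "wz": 0.14},
  {"hand": -1, "tx": -0.027, "ty": -0.02, "tz": 0.006, "wx": 0.08, "wy": -0.07, "wz": 0.21},
  {"hand": -1, "tx": -0.035, "ty": -0.026, "tz": 0.008, "wx": 0.11, "wy": -0.1, "wz": 0.29},
  {"hand": -1, "tx": -0.043, "ty": -0.032, "tz": 0.011, "wx": 0.13, "wy": -0.13, "wz": 0.36},
  {"hand": -1, "tx": -0.052, "ty": -0.037, "tz": 0.013, "wx": 0.15, "wy": -0.17, "wz": 0.42},
  {"hand": -1, "tx": -0.06, "ty": -0.043, "tz": 0.015, "wx": 0.17, "wy": -0.2, "wz": 0.49},
  {"hand": -1, "tx": -0.068, "ty": -0.049, "tz": 0.017, "wx": 0.19, "wy": -0.24, "wz": 0.56},
  {"hand": -1, "tx": -0.076, "ty": -0.055, "tz": 0.018, "wx": 0.2, "wy": -0.28, "wz": 0.63},
  {"hand": -1, "tx": -0.084, "ty": -0.06, "tz": 0.019, "wx": 0.22, "wy": -0.32, "wz": 0.7},
  {"hand": -1, "tx": -0.092, "ty": -0.065, "tz": 0.02, "wx": 0.23, "wy": -0.36, "wz": 0.76},
  {"hand": -1, "tx": -0.092, "ty": -0.065, "tz": 0.02, "wx": 0.23, "wy": -0.36, "wz": 0.76},
])

```text
time: 7.43
tool_pos: [0.512, -0.2546, 0.1565]
eef_rot: [0.645, 0.61, -0.457, 0.062]
force: [-0.9, 0.2, -3.7]
opening: 0.0545
gripper_force: 48.7
```

```bash
python3 seg.py 22 30
```

```text
[ 0.5120314  -0.25458924  0.15647596] [-0.305  0.423  1.758 -0.871  1.487  0.076] [-0.9  0.2 -3.7] 0.05454621917244606 48.7094064289704
[{"hand": -1.0, "tx": -0.009, "ty": 0.002, "tz": 0.005, "wx": 0.0, "wy": -0.03, "wz": 0.07}, {"hand": -1.0, "tx": -0.017, "ty": 0.004, "tz": 0.008, "wx": 0.0, "wy": -0.07, "wz": 0.14}, {"hand": -1.0, "tx": -0.026, "ty": 0.006, "tz": 0.012, "wx": 0.0, "wy": -0.11, "wz": 0.21}, {"hand": -1.0, "tx": -0.034, "ty": 0.008, "tz": 0.015, "wx": 0.0, "wy": -0.15, "wz": 0.28}, {"hand": -1.0, "tx": -0.042, "ty": 0.011, "tz": 0.017, "wx": -0.01, "wy": -0.19, "wz": 0.35}, {"hand": -1.0, "tx": -0.05, "ty": 0.013, "tz": 0.02, "wx": -0.02, "wy": -0.22, "wz": 0.41}, {"hand": -1.0, "tx": -0.058, "ty": 0.016, "tz": 0.022, "wx": -0.03, "wy": -0.26, "wz": 0.48}, {"hand": -1.0, "tx": -0.066, "ty": 0.018, "tz": 0.023, "wx": -0.05, "wy": -0.3, "wz": 0.55}]
```

>>> apply_moves([
  {"hand": -1, "tx": -0.009, "ty": 0.002, "tz": 0.005, "wx": 0, "wy": -0.03, "wz": 0.07},
  {"hand": -1, "tx": -0.017, "ty": 0.004, "tz": 0.008, "wx": 0, "wy": -0.07, "wz": 0.14},
  {"hand": -1, "tx": -0.026, "ty": 0.006, "tz": 0.012, "wx": 0, "wy": -0.11, "wz": 0.21},
  {"hand": -1, "tx": -0.034, "ty": 0.008, "tz": 0.015, "wx": 0, "wy": -0.15, "wz": 0.28},
  {"hand": -1, "tx": -0.042, "ty": 0.011, "tz": 0.017, "wx": -0.01, "wy": -0.19, "wz": 0.35},
  {"hand": -1, "tx": -0.05, "ty": 0.013, "tz": 0.02, "wx": -0.02, "wy": -0.22, "wz": 0.41},
  {"hand": -1, "tx": -0.058, "ty": 0.016, "tz": 0.022, "wx": -0.03, "wy": -0.26, "wz": 0.48},
  {"hand": -1, "tx": -0.066, "ty": 0.018, "tz": 0.023, "wx": -0.05, "wy": -0.3, "wz": 0.55},
  {"hand": -1, "tx": -0.066, "ty": 0.018, "tz": 0.023, "wx": -0.05, "wy": -0.3, "wz": 0.55},
])

```text
time: 8.18
tool_pos: [0.5262, -0.3217, 0.1792]
eef_rot: [0.709, 0.408, -0.498, 0.288]
force: [-0.2, -0.7, -5.7]
opening: 0.0547
gripper_force: 48.9
```

```bash
python3 - <<'E'
from plan import *
from h import get_image,save,cloud
np.set_printoptions(precision=4,suppress=True)
t0,T0,s=now()
a=np.radians(-120); t,T=pose(TRAY+[0,0,.08],[0,0,1],[np.cos(a),np.sin(a),0],PHI,1)
print(t0,"err",T0.inv().apply(t-t0),(T0.inv()*T).as_rotvec(),s["force"],s["wrist_torque"])
for n in ("scene","side"):
    i=get_image(n); save(i,n+"3"); P_=cloud(i).reshape(-1,3)
    B=P_[(np.hypot(P_[:,0]-.535,P_[:,1]+.307)<.05)&(P_[:,2]>.07)&(P_[:,2]<.20)]
    # general cylinder: point at z=.13, slopes
    x=np.array([.535,-.307,0,0])
    def f(x,B):
        u=np.array([x[2],x[3],1]);u/=np.linalg.norm(u); q=B-[x[0],x[1],.13]; l=q@u
        return np.linalg.norm(q-np.outer(l,u),axis=1)-.028,l
    for th in (.012,.006,.004,.004):
        r,l=f(x,B);K=B[(abs(r)<th)&(l<.06)]; x=least_squares(lambda x:f(x,K)[0],x,loss="soft_l1",f_scale=.001).x
    r,l=f(x,B); print(n,len(K),x,"foot z",.13+np.percentile(l[abs(r)<.005],.5))
    if n=="scene":
        M=P_[(np.hypot(P_[:,0]-.67,P_[:,1]+.336)<.045)&(P_[:,2]>.02)&(P_[:,2]<.11)]
        print("mate",least_squares(lambda p:np.hypot(M[:,0]-p[0],M[:,1]-p[1])-.028,[.68,-.34],loss="soft_l1",f_scale=.001).x,len(M))
    L=P_[(np.abs(P_[:,0]-.535)<.12)&(np.abs(P_[:,1]+.307)<.11)&(P_[:,2]>.031)&(P_[:,2]<.039)]
    # tray rectangle: rim points fit by model distance to rect outline
    def g(p):
        c,sn=np.cos(p[2]),np.sin(p[2]);q=L[:,:2]-p[:2];u=np.abs(q@[c,sn]);v=np.abs(q@[-sn,c])
        return np.minimum(np.hypot(u-.0785,np.maximum(v-.07,0)),np.hypot(v-.0685,np.maximum(u-.08,0)))
    print(" tray",least_squares(g,[.535,-.307,-.2],loss="soft_l1",f_scale=.002).x,len(L))
E
```

```text
[ 0.5262 -0.3217  0.1792] err [0.0004 0.0003 0.0009] [-0.0004  0.0045 -0.0033] [-0.2485 -0.687  -5.7323] [ 1.0012 -0.5666 -0.0117]
scene 1140 [ 0.5345 -0.3095  0.008   0.0093] foot z 0.08737355456893689
mate [ 0.671  -0.3379] 1621
 tray [ 0.5352 -0.3064 -0.2128] 487
side 1289 [ 0.5335 -0.3072 -0.0043 -0.0035] foot z 0.08886100180743699
 tray [ 0.5327 -0.3061 -0.2164] 667
```

View pics/side3.png

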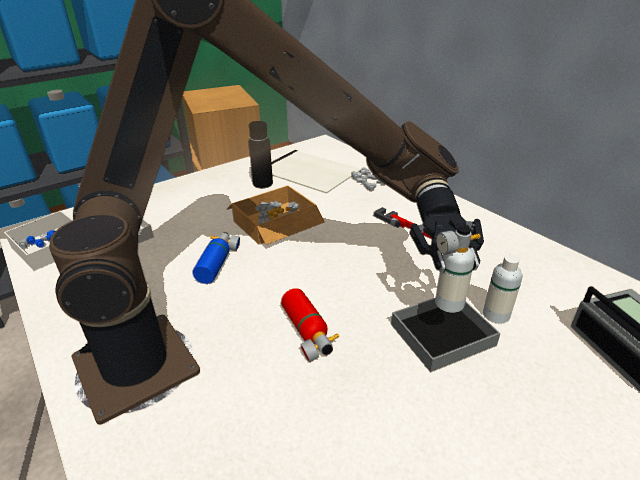

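View pics/scene3.png

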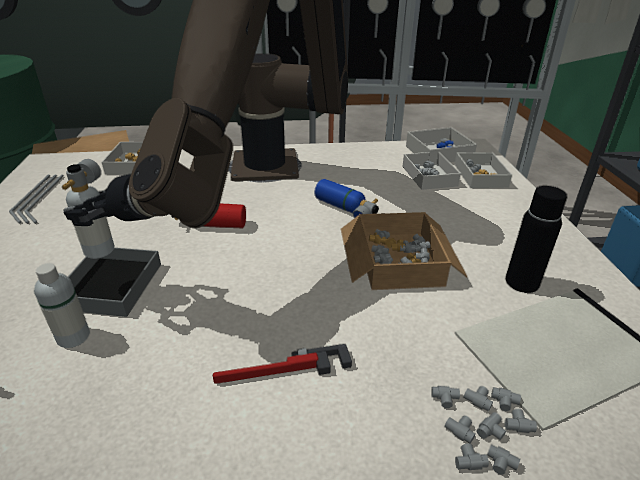

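In both views the bottle hangs upright and centred over the tray: side (453,285), scene (93,235). The mate is undisturbed. I'll lower it 65 mm, then feel for the lining.

>>> apply_moves([
  {"hand": -1, "tx": 0.006, "ty": 0, "tz": 0.002, "wx": 0, "wy": 0, "wz": 0},
  {"hand": -1, "tx": 0.014, "ty": 0, "tz": 0.005, "wx": 0, "wy": 0, "wz": 0},
  {"hand": -1, "tx": 0.024, "ty": 0, "tz": 0.009, "wx": 0, "wy": 0, "wz": 0},
  {"hand": -1, "tx": 0.034, "ty": 0, "tz": 0.012, "wx": 0, "wy": 0, "wz": 0},
  {"hand": -1, "tx": 0.043, "ty": 0, "tz": 0.016, "wx": 0, "wy": 0, "wz": 0},
  {"hand": -1, "tx": 0.049, "ty": 0, "tz": 0.018, "wx": 0, "wy": 0, "wz": 0},
  {"hand": -1, "tx": 0.053, "ty": 0, "tz": 0.019, "wx": 0, "wy": 0, "wz": 0},
  {"hand": -1, "tx": 0.056, "ty": 0, "tz": 0.02, "wx": 0, "wy": 0, "wz": 0},
  {"hand": -1, "tx": 0.058, "ty": 0, "tz": 0.021, "wx": 0, "wy": 0, "wz": 0},
  {"hand": -1, "tx": 0.06, "ty": 0, "tz": 0.022, "wx": 0, "wy": 0, "wz": 0},
  {"hand": -1, "tx": 0.061, "ty": 0, "tz": 0.022, "wx": 0, "wy": 0, "wz": 0},
  {"hand": -1, "tx": 0.061, "ty": 0, "tz": 0.022, "wx": 0, "wy": 0, "wz": 0},
])

```text
time: 9.28
tool_pos: [0.5272, -0.3225, 0.1161]
eef_rot: [0.709, 0.407, -0.498, 0.29]
force: [-0.3, -0.8, -4.4]
opening: 0.0544
gripper_force: 48.9
```

```bash
python3 - <<'E'
from plan import *
from h import get_image,cloud
np.set_printoptions(precision=4,suppress=True)
for k in range(3):
    i=get_image(("scene","side","side")[k]); t0,T0,s=now(); print(t0,s["force"],T0.apply([1,0,0]),T0.apply([0,0,1]))
    P_=cloud(i).reshape(-1,3)
    B=P_[(np.hypot(P_[:,0]-.534,P_[:,1]+.308)<.032)&(P_[:,2]>.01)]
    print(len(B),np.percentile(B[:,2],[.5,2]))
E
```

```text
[ 0.5272 -0.3225  0.1163] [-0.3121 -0.6397 -4.4269] [ 0.174   0.2873 -0.9419] [-0.4694 -0.8166 -0.3358]
2025 [0.0266 0.0294]
[ 0.5273 -0.3225  0.1164] [ 0.498  -0.0774 -3.1989] [ 0.1742  0.2873 -0.9419] [-0.4694 -0.8166 -0.3359]
2065 [0.0276 0.0305]
[ 0.5273 -0.3225  0.1164] [-0.0745 -0.2758 -4.757 ] [ 0.1742  0.2872 -0.9419] [-0.4694 -0.8166 -0.3358]
2059 [0.0273 0.0303]
```

>>> apply_moves([
  {"hand": -1, "tx": 0.0019, "ty": 0, "tz": 0.0007, "wx": 0, "wy": 0, "wz": 0},
  {"hand": -1, "tx": 0.0038, "ty": 0, "tz": 0.0014, "wx": 0, "wy": 0, "wz": 0},
  {"hand": -1, "tx": 0.0056, "ty": 0, "tz": 0.002, "wx": 0, "wy": 0, "wz": 0},
  {"hand": -1, "tx": 0.0075, "ty": 0, "tz": 0.0027, "wx": 0, "wy": 0, "wz": 0},
  {"hand": -1, "tx": 0.0075, "ty": 0, "tz": 0.0027, "wx": 0, "wy": 0, "wz": 0},
])

```text
time: 9.85
tool_pos: [0.5268, -0.3223, 0.1072]
eef_rot: [0.709, 0.407, -0.498, 0.29]
force: [0.0, -0.0, -4.0]
opening: 0.0549
gripper_force: 48.9
```

>>> apply_moves([
  {"hand": -1, "tx": 0.0009, "ty": 0, "tz": 0.0003, "wx": 0, "wy": 0, "wz": 0},
  {"hand": -1, "tx": 0.0019, "ty": 0, "tz": 0.0007, "wx": 0, "wy": 0, "wz": 0},
  {"hand": -1, "tx": 0.0028, "ty": 0, "tz": 0.001, "wx": 0, "wy": 0, "wz": 0},
  {"hand": -1, "tx": 0.0038, "ty": 0, "tz": 0.0014, "wx": 0, "wy": 0, "wz": 0},
  {"hand": -1, "tx": 0.0038, "ty": 0, "tz": 0.0014, "wx": 0, "wy": 0, "wz": 0},
])

```text
time: 10.27
tool_pos: [0.527, -0.3225, 0.1037]
eef_rot: [0.709, 0.407, -0.498, 0.29]
force: [-0.6, -0.2, -4.3]
opening: 0.054
gripper_force: 48.9
```

>>> apply_moves([
  {"hand": -1, "tx": 0.0009, "ty": 0, "tz": 0.0003, "wx": 0, "wy": 0, "wz": 0},
  {"hand": -1, "tx": 0.0014, "ty": 0, "tz": 0.0005, "wx": 0, "wy": 0, "wz": 0},
  {"hand": -1, "tx": 0.0014, "ty": 0, "tz": 0.0005, "wx": 0, "wy": 0, "wz": 0},
])

```text
time: 10.52
tool_pos: [0.5271, -0.3225, 0.1023]
eef_rot: [0.709, 0.407, -0.498, 0.29]
force: [-0.3, 1.1, -4.6]
opening: 0.0546
gripper_force: 48.9
```

>>> apply_moves([
  {"hand": -1, "tx": 0.0009, "ty": 0, "tz": 0.0003, "wx": 0, "wy": 0, "wz": 0},
  {"hand": -1, "tx": 0.0019, "ty": 0, "tz": 0.0007, "wx": 0, "wy": 0, "wz": 0},
  {"hand": -1, "tx": 0.0019, "ty": 0, "tz": 0.0007, "wx": 0, "wy": 0, "wz": 0},
])

```text
time: 10.77
tool_pos: [0.527, -0.3225, 0.1002]
eef_rot: [0.709, 0.407, -0.498, 0.29]
force: [-0.7, 0.1, -4.4]
opening: 0.0546
gripper_force: 48.9
```

>>> apply_moves([
  {"hand": -1, "tx": 0.0005, "ty": 0, "tz": 0.0002, "wx": 0, "wy": 0, "wz": 0},
  {"hand": -1, "tx": 0.0009, "ty": 0, "tz": 0.0003, "wx": 0, "wy": 0, "wz": 0},
  {"hand": -1, "tx": 0.0009, "ty": 0, "tz": 0.0003, "wx": 0, "wy": 0, "wz": 0},
])

```text
time: 11.02
tool_pos: [0.5271, -0.3225, 0.0994]
eef_rot: [0.709, 0.407, -0.498, 0.29]
force: [-0.5, 0.9, -4.5]
opening: 0.0544
gripper_force: 48.9
```

>>> apply_moves([
  {"hand": -1, "tx": 0.0005, "ty": 0, "tz": 0.0002, "wx": 0, "wy": 0, "wz": 0},
  {"hand": -1, "tx": 0.0009, "ty": 0, "tz": 0.0003, "wx": 0, "wy": 0, "wz": 0},
  {"hand": -1, "tx": 0.0009, "ty": 0, "tz": 0.0003, "wx": 0, "wy": 0, "wz": 0},
])

```text
time: 11.27
tool_pos: [0.5272, -0.3226, 0.0989]
eef_rot: [0.709, 0.406, -0.498, 0.29]
force: [0.0, 0.1, -3.5]
opening: 0.0545
gripper_force: 48.9
```

>>> apply_moves([
  {"hand": -1, "tx": 0.0005, "ty": 0, "tz": 0.0002, "wx": 0, "wy": 0, "wz": 0},
  {"hand": -1, "tx": 0.0005, "ty": 0, "tz": 0.0002, "wx": 0, "wy": 0, "wz": 0},
  {"hand": -1, "tx": 0.0005, "ty": 0, "tz": 0.0002, "wx": 0, "wy": 0, "wz": 0},
])

```text
time: 11.52
tool_pos: [0.5272, -0.3226, 0.0988]
eef_rot: [0.709, 0.406, -0.498, 0.291]
force: [-1.0, 0.2, 0.1]
opening: 0.0543
gripper_force: 49.0
```

>>> apply_moves([
  {"hand": -1, "tx": 0.0003, "ty": 0, "tz": 0.0001, "wx": 0, "wy": 0, "wz": 0},
  {"hand": -1, "tx": 0.0003, "ty": 0, "tz": 0.0001, "wx": 0, "wy": 0, "wz": 0},
  {"hand": -1, "tx": 0.0003, "ty": 0, "tz": 0.0001, "wx": 0, "wy": 0, "wz": 0},
])

```text
time: 11.77
tool_pos: [0.5272, -0.3227, 0.0988]
eef_rot: [0.709, 0.406, -0.498, 0.291]
force: [-1.1, 1.1, 3.1]
opening: 0.0545
gripper_force: 49.1
```

```bash
python3 - <<'E'
from plan import *
from h import get_image
np.set_printoptions(precision=4,suppress=True)
for k in range(4):
    get_image("wrist"); t0,T0,s=now(); print(t0,s["force"],s["wrist_torque"])
E
```

```text
[ 0.5273 -0.3227  0.0988] [-1.4513  1.3139  4.4298] [ 0.1882  0.333  -0.2905]
[ 0.5272 -0.3227  0.0988] [-1.1749  1.2595  4.2628] [ 0.1787  0.4383 -0.313 ]
[ 0.5272 -0.3227  0.0988] [-1.3711  1.9958  4.085 ] [ 0.1494  0.4422 -0.3167]
[ 0.5273 -0.3227  0.0988] [-1.4757  1.791   4.3516] [ 0.0899  0.5892 -0.3188]
```

>>> apply_moves([
  {"hand": 0.3, "tx": 0, "ty": 0, "tz": 0, "wx": 0, "wy": 0, "wz": 0},
  {"hand": 0.36, "tx": 0, "ty": 0, "tz": 0, "wx": 0, "wy": 0, "wz": 0},
  {"hand": 0.45, "tx": 0, "ty": 0, "tz": 0, "wx": 0, "wy": 0, "wz": 0},
  {"hand": 0.6, "tx": 0, "ty": 0, "tz": 0, "wx": 0, "wy": 0, "wz": 0},
  {"hand": 0.8, "tx": 0, "ty": 0, "tz": 0, "wx": 0, "wy": 0, "wz": 0},
  {"hand": 1, "tx": 0, "ty": 0, "tz": 0, "wx": 0, "wy": 0, "wz": 0},
  {"hand": 1, "tx": 0, "ty": 0, "tz": 0, "wx": 0, "wy": 0, "wz": 0},
  {"hand": 1, "tx": 0, "ty": 0, "tz": 0, "wx": 0, "wy": 0, "wz": 0},
])

```text
time: 12.63
tool_pos: [0.5271, -0.3226, 0.0976]
eef_rot: [0.709, 0.407, -0.498, 0.29]
force: [-1.3, -0.1, -0.7]
opening: 0.0854
gripper_force: 0.0
```

```bash
python3 - <<'E'
from plan import *
from h import get_image,save,cloud
t0,T0,s=now(); print(t0,s["force"],s["opening"],s["gripper_force"],s["joints"])
for k in (.05,.1,.15):
    q,c=IK(t0+T0.apply([0,0,-k]),T0,s["joints"]); print(k,q.round(2),c)
i=get_image("wrist"); save(i,"wrist4")
E
```

```text
[ 0.52714744 -0.32256428  0.09759184] [-1.27488378 -0.05054973 -0.69293373] 0.0854235410277147 0.0 [-0.33731634  0.61961196  1.73713959 -1.20026074  1.45497682  0.80342033]
0.05 [-0.27  0.62  1.69 -1.15  1.52  0.78] 6.362863769180309e-25
0.1 [-0.2   0.63  1.64 -1.11  1.58  0.77] 1.4209511129689026e-30
0.15 [-0.14  0.64  1.58 -1.07  1.65  0.75] 3.1607361534084197e-25
```

View pics/wrist4.png

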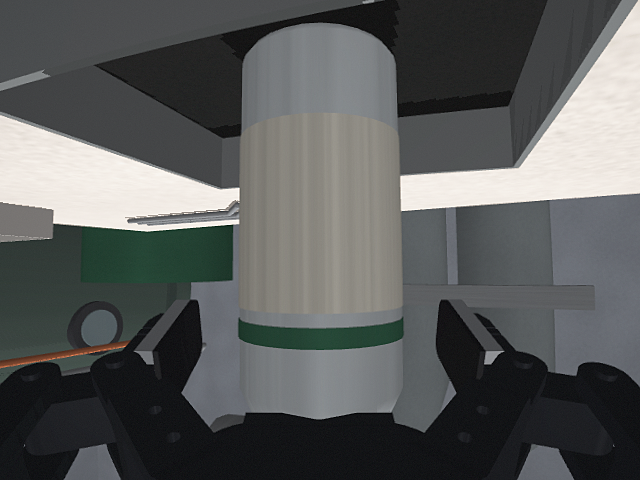

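The bottle stands free (columns 240–400) with both pads clear of it. I'll retreat straight back along the tool axis.

>>> apply_moves([
  {"hand": 1, "tx": 0, "ty": 0, "tz": -0.006, "wx": 0, "wy": 0, "wz": 0},
  {"hand": 1, "tx": 0, "ty": 0, "tz": -0.016, "wx": 0, "wy": 0, "wz": 0},
  {"hand": 1, "tx": 0, "ty": 0, "tz": -0.03, "wx": 0, "wy": 0, "wz": 0},
  {"hand": 1, "tx": 0, "ty": 0, "tz": -0.045, "wx": 0, "wy": 0, "wz": 0},
  {"hand": 1, "tx": 0, "ty": 0, "tz": -0.06, "wx": 0, "wy": 0, "wz": 0},
  {"hand": 1, "tx": 0, "ty": 0, "tz": -0.075, "wx": 0, "wy": 0, "wz": 0},
  {"hand": 1, "tx": 0, "ty": 0, "tz": -0.09, "wx": 0, "wy": 0, "wz": 0},
  {"hand": 1, "tx": 0, "ty": 0, "tz": -0.105, "wx": 0, "wy": 0, "wz": 0},
  {"hand": 1, "tx": 0, "ty": 0, "tz": -0.115, "wx": 0, "wy": 0, "wz": 0},
  {"hand": 1, "tx": 0, "ty": 0, "tz": -0.12, "wx": 0, "wy": 0, "wz": 0},
  {"hand": 1, "tx": 0, "ty": 0, "tz": -0.12, "wx": 0, "wy": 0, "wz": 0},
  {"hand": 1, "tx": 0, "ty": 0, "tz": -0.12, "wx": 0, "wy": 0, "wz": 0},
])

```text
time: 13.68
tool_pos: [0.5835, -0.2245, 0.1378]
eef_rot: [0.709, 0.407, -0.498, 0.29]
force: [-0.9, -0.6, 0.3]
opening: 0.0856
gripper_force: 0.0
```

```bash
python3 - <<'E'
from h import *
i=get_image("side"); save(i,"side5"); P_=cloud(i).reshape(-1,3); s=status.sense(); print(s["force"],s["qvel"].round(3))
B=P_[(np.hypot(P_[:,0]-.534,P_[:,1]+.308)<.033)&(P_[:,2]>.03)&(P_[:,2]<.12)]
for a,b in((.03,.06),(.09,.12)): 
    K=B[(B[:,2]>a)&(B[:,2]<b)]; from scipy.optimize import least_squares
    print(least_squares(lambda p:np.hypot(K[:,0]-p[0],K[:,1]-p[1])-.028,[.534,-.308],loss="soft_l1",f_scale=.001).x)
T=P_[(np.hypot(P_[:,0]-.534,P_[:,1]+.308)<.03)]; print("top",np.nanmax(T[:,2]))
E
```

```text
[1.16969439 0.1866707  0.47487198] [-0.009 -0.001  0.006  0.    -0.001  0.   ]
[ 0.53489234 -0.30889548]
[ 0.53485401 -0.30874174]
top 0.18045644845134845
```

View pics/side5.png

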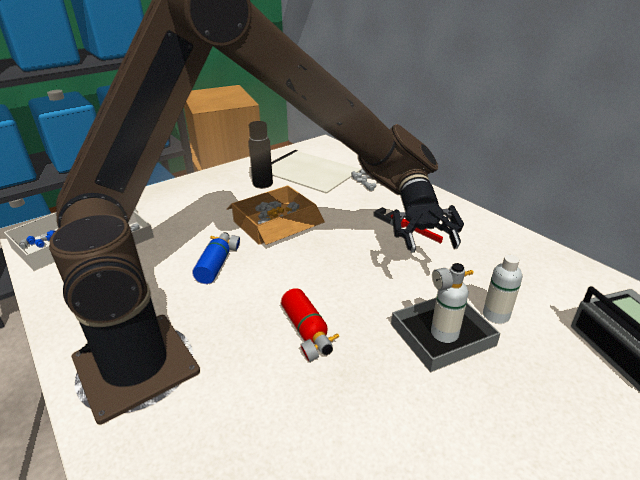

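The bottle stands vertical in the middle of the tray at (450,305). The arm is clear and everything else is where it was.

```bash
python3 -c "
from station import ticket
print(ticket.finish_job())"
```

```text
the job is handed in; nothing more can be done
None
```

The bottle stands upright in the middle of the tray on the rubber lining, set down by feel and released; the arm is clear, nothing else looks disturbed, and the job is handed in at about 14 s.

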